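Swap the broken gear at the bottom of a gearbox shaft

ROBOT

A 6-joint arm with a two-finger parallel gripper is mounted at the origin on the work surface; the furniture and walls round the work are solid. World frame = base frame: x ahead of the robot, y to its left, z up, the work surface at z = 0. Lengths are in m, angles in degrees, forces in N, time in s.
With the tool pointing down it reaches from about 0.4 to 0.825 m from the base axis. Payload 7 kg.
Tool frame: the origin (TCP) lies on the centre line of the jaws, within the pads' length; the fingertips stand 22 mm ahead of it and the grasp point (between the pads) lies 3 mm ahead of it; z points along the fingers, y is the line along which they close (so a half turn about z gives the same grasp; the last joint's range is limited). The gripper opens to 88 mm and grips with 3 to 60 N. Pads are 19 mm wide; open, the fingers measure 130 mm over their backs; the gripper's body (78 mm by 193 mm) begins 47 mm behind the grasp point.
Start: joints at [16.507, 20.546, 0.682, 0, -70.136, -16.507], TCP at [0.675, -0, 0.249] pointing down, gripper open.
Joint ranges: [-176.03, 176.03], [-82.01, 121.73], [-58.28, 71.71], [-173.87, 95.51], [-174.79, -0.11], [-173.66, 173.66]. Speed limits (degrees/s): [136.94, 136.94, 172.46, 180, 180, 180].

INTERFACE

Orientations are given as [roll, pitch, yaw] about the fixed x, y, z axes, in that order (R = Rz(yaw) Ry(pitch) Rx(roll)).
In Python, from plant import get_state, cams, r gives the robot as it stands.
- The arm moves only by the tool apply_moves, never from a script. Its argument "targets" is a list of rows, each an object with "dp": the shift along the world's x, y, z in m, a list of three; "yaw": the turn about the world's z in degrees. In form: [{"dp": [x, y, z], "yaw": yaw}, ...]. A call has 1 to 20 rows; each row is the pose to reach, as a shift and turn from the pose commanded when the call began; what a row does not reach only later rows make up. A row lasts 1/12 s, in which the tool goes at most 41.7 mm and 7.16 degrees, less where a joint would pass 70% of its speed; a pose out of reach is approached as far as the arm can. A call with a gripper value outside its range is refused whole. "grip" is the gripper command: -1 is fully open, 1 is shut, values between are in proportion, set as the call begins (left out, the last holds). The fingers move at their own pace and stop on an object; "squeeze" is the grip in N (left out, the last holds). Time passes only in rows, so rows that repeat a pose let the fingers close. It gives the time, the measured TCP pose, the force, the opening and the grip force at its end, in the units of the state.
- get_state(): the state, without advancing time (a new reading comes with each control period).
- cams.capture(name): name is "scene" or "side" or "wrist"; returns a dict with "image" (420x560x3 uint8, red, green, blue), "range_z" (420x560 float32, m along the optical axis (not along the pixel's ray), 0 where there is no reading), "fx", "fy", "cx", "cy" (pixels), "R" (3x3) and "t" (3): a world point X has camera coordinates R X + t; the wrist camera has in their place "T_tool_cam" (4x4, takes a point from camera to tool coordinates, whose origin is the TCP and whose axes are the flange's). Camera axes: x right, y down, z forward; pixel columns grow to the right and rows downward; lengths in m; the calibration is good to about 2 mm. A picture is of the moment at which its call begins: read the wrist's pose just before it.
- r.close_job(): hands the job in; it is judged then, once.
The state is a dict: "time_s": time; "joints": joint angles; "qd": joint speeds; "joint_torque": joint torques, N m; "tcp_pos": TCP position; "eef_rot": TCP orientation; "contact_force": force on the tool from outside, world axes, zero at the start; "moment": the same for the moment, N m; "gripper_width": finger opening in m; "gripper_force": force on a finger pad.
Only numpy, scipy, OpenCV 4.12 (cv2) and the standard library are available. Lean on these libraries where they do the work, as an engineer would, in place of code of your own. Each camera call takes 0.05 s, during which the arm holds its last target. There are 200 camera calls.

TASK

The gear at the bottom of the gearbox's upright shaft has broken teeth. Lift the black collar and the pulley off the shaft and lay them side by side on the blue mat, put the broken gear in the red tray, and then fit the new gear from its carton. Put the pulley and then the collar back on top of it, hubs up and all pushed fully down as they were, and leave nothing in the gripper.

Things in the scene. Friction and masses are not known exactly. Their poses are not given: they have to be found in the camera images.
- gearbox: Small dark green gearbox fixed on the bench, housing about 110 x 94 x 62 mm on a foot 122 x 106 mm. Origin: at bench level on the axis of its upright shaft; z up; the housing's centre is 12 mm to +x of it, and a short level input shaft reaches to x = +90 mm. The shaft carries, from below: broken gear, pulley, collar; their screws are slack, all lift off and turn freely.
- shaft_seat (a point): The seat on the gearbox's upright steel shaft: the middle of a shoulder 26 mm across, 75 mm above the bench. The shaft is 16 mm thick, straight for 55 mm above this point and then tapering to 8 mm at its top, 65 mm above it. Undersides when fully down: gear 0, pulley 25, collar 50 mm above this point.
- worn_gear: Broken gear, rust brown, two teeth missing; 85 mm across the teeth, 11 mm thick, with a hub on top 36 mm across and 14 mm high (25 mm high over all), through bore 20 mm, about 0.35 kg. Origin: centre of its underside, z along the bore, hub to +z. Grasp it by the hub. Starts at the bottom of the gearbox shaft, its teeth showing round the pulley.
- new_gear: New gear, bright steel, all teeth whole; else the same as the broken one in form, size and weight (hub 36 mm across, 11 to 25 mm above its underside). Origin: centre of its underside, z along the bore, hub to +z. Lies hub up in its low open cardboard carton (100 mm square, walls 13 mm high, 2.5 mm bottom; the carton is fixed). Grasp it by the hub.
- pulley: Aluminium V-belt pulley, 66 mm across and 12 mm thick, with a hub on top 36 mm across and 13 mm high (25 mm over all), through bore 20 mm, about 0.18 kg. Origin: centre of its underside, z along the bore, hub to +z. Grasp it by the hub. Starts on the shaft, on the broken gear's hub.
- collar: Black shaft collar, a plain ring 32 mm across and 14 mm high, bore 20 mm, about 0.09 kg. Origin: centre of its underside, z along the bore. Grasp it across its outside. Starts on top of the shaft, on the pulley's hub; the shaft's tip stands 1 mm out of it.
- mat: Blue ribbed rubber parts mat, 150 x 150 x 4 mm, fixed on the bench. Origin: centre of its underside; x and y along its sides, z up.
- tray: Red open tray for worn parts, 140 x 140 mm outside, 30 mm high, walls and bottom 3 mm thick, fixed on the bench. Origin: centre of its underside; x and y along its sides, z up.
There are look-alikes about, which are no part of the job. What is shaped like the new_gear but green is not meant.

How it is judged:
By the outcome, as a careful person would: the job done as asked, in the order asked, and still so for the second after the job is handed in, with the robot touching nothing.
It also fails if it takes over 120 s, if anything falls off the work surface, if the arm or the gripper's body presses on something with over 40 N, if the wrist force passes 120 N, or if a joint passes its speed limit or range.

## Working session

There is one attempt and no reset: what is moved stays moved. The work goes in short steps, Python scripts to look and compute and a tool call to move; the robot and the scene stay as the last step left them, time stands still between calls to the robot, and variables do not carry over. Pictures are saved under pics/ and viewed, at most 14 in all, crops included, and the job is handed in when it is done.

Besides the shell and the picture viewer there is one more tool, called after "Emit:" as name(argument=value, ...) on one line, values as JSON. apply_moves: Moves the arm, as the interface text tells. Its arguments: {"type":"object","properties":{"targets":{"type":"array","items":{"type":"object","properties":{"dp":{"type":"array","items":{"type":"number"}},"yaw":{"type":"number"}}}},"grip":{"type":"number"},"squeeze":{"type":"number"}},"required":["targets"]}

```bash
mkdir -p pics; ls; python3 - <<'E'
from plant import get_state,cams,r
import cv2
for n in("scene","side"):
    c=cams.capture(n); cv2.imwrite(f"pics/{n}0.png",c["image"][:,:,::-1]); print(n,c["fx"],c["cx"],c["cy"],c["R"],c["t"])
s=get_state(); print(s)
E
```

```text
pics
scene 517.3945750514853 280.44101454062724 207.26648133696386 [[-0.79971471 -0.60023573  0.01317039]
 [-0.45423047  0.59055097 -0.66702641]
 [ 0.39259529 -0.53941322 -0.74491766]] [0.43439873 0.28708436 0.89893792]
side 449.5910766248428 276.95335455096324 204.3321798977798 [[ 0.97015809 -0.24177178 -0.0184306 ]
 [-0.16577901 -0.60590844 -0.77806959]
 [ 0.17694801  0.75790591 -0.62790766]] [-0.49115611  0.21249574  0.9277557 ]
{'time_s': 0.1, 'joints': array([ 1.65061272e+01,  2.05879017e+01,  6.39017797e-01, -1.76070041e-02,
       -7.01364024e+01, -1.65091040e+01]), 'qd': array([ 0.02311414, -0.08210829,  0.17878101,  0.04760604,  0.02917251,
       -0.04903275]), 'joint_torque': array([-1.42273191e-03, -5.84165347e+01,  2.93752134e+01,  7.01551259e+00,
        1.01412315e-02, -6.66964229e-05]), 'tcp_pos': array([ 6.74592006e-01, -3.48760372e-05,  2.47710284e-01]), 'eef_rot': array([ 1.79913526e+02, -8.36759938e-03, -9.00089653e+01]), 'contact_force': array([-0.16053732,  0.24697123, -0.00297445]), 'moment': array([0.01715573, 0.02620004, 0.02230975]), 'gripper_force': 0.0, 'gripper_width': 0.087403207508941}
```

View pics/scene0.png

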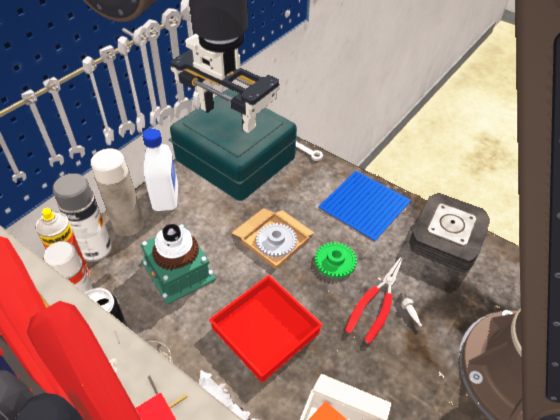

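View pics/side0.png

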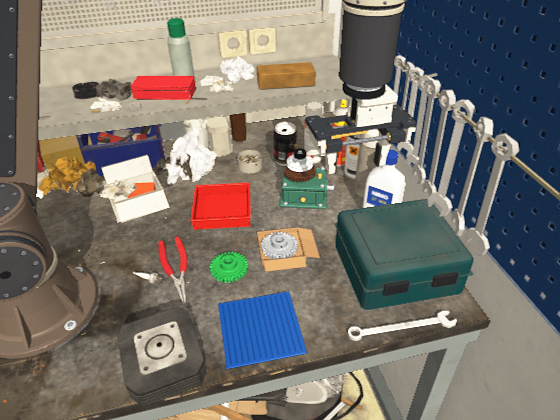

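The scene view shows the gearbox with its stack at (175,250), the carton with the steel gear at (277,238), the green look-alike at (336,260), the mat at (365,205) and the tray at (267,327). In the side view they are at (303,175), (280,245), (229,267), (262,328) and (221,205). The steel gear in the carton is the one meant because the other is green.

```bash
cat > h.py <<'E'
import numpy as np,cv2
from plant import get_state,cams,r
from scipy.spatial.transform import Rotation as Ro
def cap(n):
    s=get_state(); c=cams.capture(n)
    if n=="wrist":
        T=np.eye(4); T[:3,:3]=Ro.from_euler("xyz",s["eef_rot"],degrees=True).as_matrix(); T[:3,3]=s["tcp_pos"]
        T=T@c["T_tool_cam"]; c["R"]=T[:3,:3].T; c["t"]=-c["R"]@T[:3,3]
    c["hsv"]=cv2.cvtColor(c["image"],cv2.COLOR_RGB2HSV)
    return c
def cast(c,uv,z):
    uv=np.atleast_2d(uv).astype(float)
    d=np.c_[(uv[:,0]-c["cx"])/c["fx"],(uv[:,1]-c["cy"])/c["fy"],np.ones(len(uv))]@c["R"]
    o=-c["R"].T@c["t"]
    return o+d*((z-o[2])/d[:,2])[:,None]
def cloud(c):
    v,u=np.indices(c["range_z"].shape); Z=c["range_z"]
    p=np.stack([(u-c["cx"])/c["fx"]*Z,(v-c["cy"])/c["fy"]*Z,Z],-1)
    return (p-c["t"])@c["R"]
def blob(m):
    n,l,s,ce=cv2.connectedComponentsWithStats(m.astype(np.uint8)); 
    return l==1+np.argmax(s[1:,4])
def save(n,img,k=1,roi=None):
    if roi: img=img[roi[1]:roi[3],roi[0]:roi[2]]
    cv2.imwrite(f"pics/{n}.png",cv2.resize(img,None,fx=k,fy=k,interpolation=cv2.INTER_CUBIC)[:,:,::-1])
E
python3 - <<'E'
from h import *
ROI={"scene":dict(mat=(315,165,415,240),tray=(205,270,325,380),gear=(250,215,305,262),top=(150,215,200,262)),
"side":dict(mat=(210,285,310,370),tray=(185,180,258,230),gear=(255,228,302,262),top=(280,145,322,182))}
for n in ROI:
    c=cap(n); P=cloud(c); h=c["hsv"]
    for k,(a,b,e,f) in ROI[n].items():
        w=np.zeros(h.shape[:2],bool); w[b:f,a:e]=1
        H,S,V=[h[...,i].astype(int) for i in range(3)]
        if k=="mat": m=blob(w&(H>100)&(H<125)&(S>120)); z=.004
        elif k=="tray": m=blob(w&((H<6)|(H>174))&(S>150)); z=.03
        elif k=="gear": m=blob(w&(S<50)&(V>90)); z=.0135
        else:
            q=P[w]; q=q[(q[:,2]>.118)&(q[:,2]<.145)]; print(n,k,len(q),q.min(0),q.max(0),q.mean(0)); continue
        ct=max(cv2.findContours(m.astype(np.uint8),0,1)[0],key=cv2.contourArea)[:,0]
        X=cast(c,ct,z)[:,:2]
        q=P[m]
        print(n,k,cv2.minAreaRect((X*1000).astype(np.float32)),"z",np.percentile(q[:,2],[5,50,95]))
E
```

```text
scene mat ((432.5865478515625, -164.68963623046875), (152.17730712890625, 150.17465209960938), 87.54376983642578) z [0.00171032 0.00444735 0.00724254]
scene tray ((413.4749755859375, 218.23731994628906), (151.67213439941406, 153.84823608398438), 79.34689331054688) z [0.0008508  0.00401356 0.03225889]
scene gear ((522.0182495117188, 43.638427734375), (83.17074584960938, 89.34149169921875), 37.52592086791992) z [0.00758349 0.01311639 0.02831547]
scene top 358 [0.6046936  0.20592038 0.1183641 ] [0.64037176 0.23937033 0.14328737] [0.61994725 0.22384671 0.13297459]
side mat ((430.32977294921875, -165.97439575195312), (150.37026977539062, 149.1686248779297), 87.76907348632812) z [0.00041595 0.00259069 0.00477537]
side tray ((410.9685974121094, 199.727783203125), (178.3065948486328, 146.15005493164062), 79.64897918701172) z [-0.00056509  0.00339503  0.03040714]
side gear ((520.5797729492188, 37.336639404296875), (86.10063934326172, 83.59735107421875), 74.97642517089844) z [0.00506564 0.01142192 0.02638478]
side top 162 [0.60301096 0.20339846 0.11821608] [0.63762275 0.23607404 0.13965249] [0.61919601 0.21534922 0.13080757]
```

```bash
python3 - <<'E'
from h import *
c=cap("scene");d=cap("side")
print(cams.capture("wrist")["T_tool_cam"])
P=np.r_[cloud(c)[c["range_z"]>0],cloud(d)[d["range_z"]>0]]
G=np.array([.620,.221])
rel=P-np.r_[G,0]
k=(P[:,2]>.145)&(np.linalg.norm(rel[:,:2],axis=1)<.25)&(P[:,2]<.6)
q=rel[k]; q=q[~((abs(q[:,0]-.055)<.11)&(abs(q[:,1]+.221)<.06))]
g={}
for p in q: 
    key=(round(p[0]/.02)*2,round(p[1]/.02)*2); g.setdefault(key,[]).append(p[2])
for k in sorted(g):
    if len(g[k])>3 : print(k,round(max(g[k])*100),end="; ")
for yaw in range(0,180,15):
    a=np.radians(yaw);u=np.array([np.cos(a),np.sin(a)]);v=np.array([-u[1],u[0]])
    L=abs(q[:,:2]@u);W=abs(q[:,:2]@v)
    print(yaw,"long axis clear", np.percentile(np.maximum(L-.0965,W-.039),.05).round(3),((L<.1065)&(W<.049)).sum())
E
```

```text
[[-6.51175406e-04 -9.56228711e-01 -2.92619597e-01  7.84361904e-02]
 [ 9.99999614e-01 -7.95380635e-04  3.73832262e-04 -9.12283653e-04]
 [-5.90213102e-04 -2.92619240e-01  9.56228860e-01 -1.36421616e-01]
 [ 0.00000000e+00  0.00000000e+00  0.00000000e+00  1.00000000e+00]]
(-16, 18) 20; (-16, 20) 20; (-14, 18) 20; (-14, 20) 20; (-14, 22) 20; (-12, 18) 20; (-12, 20) 21; (-12, 22) 21; (-10, 18) 20; (-10, 20) 21; (-10, 22) 20; (-8, 18) 19; (-8, 20) 20; (-8, 22) 20; (-8, 24) 20; (-6, 0) 59; (-6, 2) 59; (-6, 18) 20; (-6, 20) 20; (-6, 22) 20; (-6, 24) 20; (-4, -2) 57; (-4, 0) 58; (-4, 2) 59; (-4, 18) 20; (-4, 20) 20; (-4, 22) 20; (-4, 24) 25; (-2, 2) 59; (-2, 4) 58; (-2, 18) 20; (-2, 20) 20; (-2, 22) 20; (-2, 24) 25; (0, 4) 58; (0, 18) 20; (0, 20) 20; (0, 22) 20; (0, 24) 25; (2, 4) 58; (2, 18) 20; (2, 20) 20; (2, 22) 20; (2, 24) 24; (4, 18) 20; (4, 20) 20; (4, 22) 23; (4, 24) 25; (6, 14) 17; (6, 16) 18; (6, 18) 20; (6, 20) 20; (6, 22) 24; (6, 24) 25; (8, 14) 18; (8, 16) 18; (8, 18) 19; (8, 20) 20; (8, 22) 25; (8, 24) 24; (10, 14) 18; (10, 16) 18; (10, 18) 20; (10, 20) 20; (10, 22) 24; (10, 24) 
[... 624 characters left out ...]
20, 12) 34; (22, -14) 38; (22, -12) 38; (22, -10) 38; (22, -8) 38; (22, -6) 38; (22, -4) 37; (22, -2) 37; (22, 0) 38; (22, 2) 38; (22, 4) 37; (22, 6) 38; (22, 8) 37; (22, 10) 37; (22, 12) 32; (22, 14) 25; (24, -10) 48; (24, -8) 50; (24, -6) 49; (24, -4) 49; (24, -2) 49; (24, 0) 50; (24, 2) 50; (24, 4) 50; (24, 6) 45; (24, 8) 41; 0 long axis clear -0.036 1070
15 long axis clear -0.028 1070
30 long axis clear -0.016 1070
45 long axis clear -0.021 934
60 long axis clear -0.03 804
75 long axis clear -0.037 801
90 long axis clear -0.038 864
105 long axis clear -0.038 961
120 long axis clear -0.038 1070
135 long axis clear -0.039 1070
150 long axis clear -0.039 1070
165 long axis clear -0.038 1070
```

Emit:
apply_moves(targets=[{"dp":[-0.005,0.02,0.001],"yaw":0},{"dp":[-0.011,0.044,0.003],"yaw":0},{"dp":[-0.017,0.07,0.004],"yaw":0},{"dp":[-0.024,0.096,0.006],"yaw":0},{"dp":[-0.03,0.122,0.006],"yaw":0},{"dp":[-0.037,0.148,0.006],"yaw":0},{"dp":[-0.043,0.174,0.006],"yaw":0},{"dp":[-0.049,0.198,0.006],"yaw":0},{"dp":[-0.053,0.214,0.006],"yaw":0},{"dp":[-0.055,0.221,0.006],"yaw":0},{"dp":[-0.055,0.221,0.006],"yaw":0},{"dp":[-0.055,0.221,0.006],"yaw":0},{"dp":[-0.055,0.221,0.006],"yaw":0}], grip=-1)

```text
time_s: 1.43
tcp_pos: [0.6202, 0.22, 0.2546]
eef_rot: [180.0, -0.0, -90.0]
contact_force: [-0.1, -0.6, 0.4]
gripper_width: 0.0878
gripper_force: 0.0
```

```bash
python3 - <<'E'
from h import *
c=cap("wrist"); s=get_state(); print(s["tcp_pos"],s["eef_rot"],s["contact_force"])
save("w1",c["image"]); P=cloud(c)
m=(P[...,2]>.12)&(P[...,2]<.15)&(c["range_z"]>0)&(np.hypot(P[...,0]-.62,P[...,1]-.221)<.03)
q=P[m]; print(len(q),q.min(0),q.max(0),q.mean(0)); np.savez("w1.npz",P=P,**{k:c[k] for k in("R","t","fx","fy","cx","cy","image")})
E
```

```text
[0.62026897 0.21988985 0.25454696] [ 1.79995670e+02 -1.07700539e-02 -9.00612670e+01] [ 0.14254572 -0.34010689 -0.23979814]
1894 [0.60744618 0.20379391 0.12002553] [0.64267974 0.23683507 0.14195576] [0.62488462 0.2189811  0.13500894]
```

View pics/w1.png

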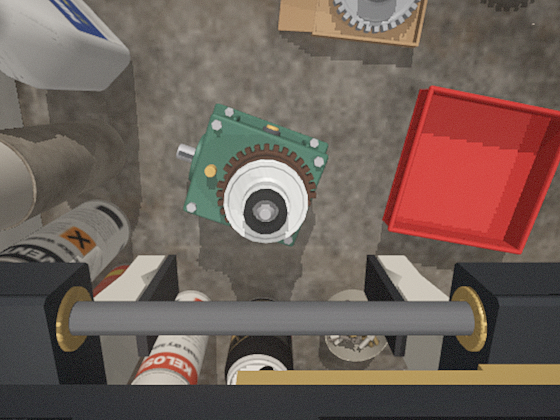

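The wrist view shows the collar at (265,210), the pulley at (266,200), the rust-brown teeth behind it, the tray at (475,170) and the carton at (360,20). Next I fit the circle of the collar's top.

```bash
cat >> h.py <<'E'
def fit(c,m,z):
    "ellipse-free circle fit: largest contour's hull of mask m cast on plane z"
    ct=max(cv2.findContours(m.astype(np.uint8),0,1)[0],key=cv2.contourArea)
    X=cast(c,cv2.convexHull(ct)[:,0],z)[:,:2]*1000
    (x,y),r_=cv2.minEnclosingCircle(X.astype(np.float32)); return round(x,1),round(y,1),round(r_,1),len(ct)
E
python3 - <<'E'
from h import *
d=np.load("w1.npz"); c={k:d[k] for k in d.files}; I=c["image"]; g=I.max(2).astype(int)
w=np.zeros(g.shape,bool); w[185:240,238:292]=1
m=blob(w&(g<75)); print("collar",fit(c,m,.139),m.sum())
w[:]=0;w[202:222,255:276]=1
m=blob(w&(g>100)); print("tip",fit(c,m,.140))
P=c["P"]
w[:]=0; w[150:250,215:315]=1
q=P[w&(P[...,2]>.105)&(P[...,2]<.115)]; print("pulley top",cv2.minEnclosingCircle((q[:,:2]*1000).astype(np.float32)),np.median(q[:,2]))
q=P[w&(P[...,2]>.135)&(P[...,2]<.145)];print("collar top",cv2.minEnclosingCircle((q[:,:2]*1000).astype(np.float32)),np.median(q[:,2]))
hsv=cv2.cvtColor(I,cv2.COLOR_RGB2HSV).astype(int)
m=blob(((hsv[...,0]<6)|(hsv[...,0]>174))&(hsv[...,1]>150)&(np.indices(g.shape)[1]>370))
ct=max(cv2.findContours(m.astype(np.uint8),0,1)[0],key=cv2.contourArea)[:,0]; print("tray",cv2.minAreaRect((cast(c,ct,.03)[:,:2]*1000).astype(np.float32)))
E
```

```text
collar (625.3, 219.7, 16.7, 125) 1048
tip (625.2, 219.0, 8.3, 63)
pulley top ((625.2559204101562, 221.73681640625), 33.12615203857422) 0.11144686249128757
collar top ((624.8351440429688, 221.5045166015625), 16.18938636779785) 0.1392592880798149
tray ((420.5513610839844, 215.685791015625), (145.2980499267578, 154.12347412109375), 79.35346984863281)
```

Emit:
apply_moves(targets=[{"dp":[0.002,0,-0.008],"yaw":0},{"dp":[0.004,0,-0.024],"yaw":0},{"dp":[0.005,0,-0.044],"yaw":0},{"dp":[0.005,0,-0.064],"yaw":0},{"dp":[0.005,0,-0.08],"yaw":0},{"dp":[0.005,0,-0.092],"yaw":0},{"dp":[0.005,0,-0.1],"yaw":0},{"dp":[0.005,0,-0.104],"yaw":0},{"dp":[0.005,0,-0.106],"yaw":0},{"dp":[0.005,0,-0.106],"yaw":0},{"dp":[0.005,0,-0.106],"yaw":0}], grip=-0.2)

```text
time_s: 2.4
tcp_pos: [0.6254, 0.2212, 0.1494]
eef_rot: [-179.9, 0.0, -90.0]
contact_force: [-0.4, 0.4, 0.1]
gripper_width: 0.0524
gripper_force: 0.0
```

Emit:
apply_moves(targets=[{"dp":[0,0,0],"yaw":0},{"dp":[0,0,0],"yaw":0},{"dp":[0,0,0],"yaw":0},{"dp":[0,0,0],"yaw":0},{"dp":[0,0,0],"yaw":0},{"dp":[0,0,0],"yaw":0},{"dp":[0,0,0],"yaw":0},{"dp":[0,0,0],"yaw":0}], grip=1, squeeze=25)

```text
time_s: 3.07
tcp_pos: [0.625, 0.2211, 0.149]
eef_rot: [-180.0, 0.0, -90.0]
contact_force: [-1.2, 0.5, 3.9]
gripper_width: 0.0312
gripper_force: 25.0
```

Emit:
apply_moves(targets=[{"dp":[0,0,0.004],"yaw":0},{"dp":[0,0,0.014],"yaw":0},{"dp":[0,0,0.03],"yaw":0},{"dp":[0,0,0.05],"yaw":0},{"dp":[0,0,0.07],"yaw":0},{"dp":[0,0,0.086],"yaw":0},{"dp":[0,0,0.096],"yaw":0},{"dp":[0,0,0.1],"yaw":0},{"dp":[0,0,0.1],"yaw":0},{"dp":[0,0,0.1],"yaw":0}])

```text
time_s: 3.9
tcp_pos: [0.6246, 0.2208, 0.2478]
eef_rot: [179.9, -0.0, -90.0]
contact_force: [-0.8, 1.1, -1.0]
gripper_width: 0.0313
gripper_force: 25.0
```

```bash
python3 - <<'E'
from h import *
s=get_state(); print(s["tcp_pos"],s["gripper_width"],s["contact_force"])
c=cap("scene");d=cap("side")
P=np.r_[cloud(c)[c["range_z"]>0],cloud(d)[d["range_z"]>0]]
q=P[(P[:,2]>.03)&(P[:,2]<.4)&(P[:,0]>.25)&(P[:,0]<.7)&(P[:,1]<-.02)&(P[:,1]>-.4)]
g={}
for p in q: g.setdefault((round(p[0]/.03)*3,round(p[1]/.03)*3),[]).append(p[2])
for k in sorted(g):
    if len(g[k])>5: print(k,round(max(g[k])*100,1),end="; ")
E
```

```text
[0.6245919  0.22084966 0.24778479] 0.031251272578703256 [-0.77400479  1.07874974 -0.95551411]
(24, -27) 4.5; (24, -24) 4.7; (24, -21) 5.2; (24, -18) 5.3; (24, -15) 5.0; (24, -12) 4.7; (27, -27) 4.7; (27, -24) 4.9; (27, -21) 4.9; (27, -18) 5.2; (27, -15) 4.9; (27, -12) 4.7; (30, -27) 4.5; (30, -24) 4.9; (30, -21) 4.9; (30, -18) 4.9; (30, -15) 4.8; (30, -12) 4.7; (33, -24) 4.4; (63, -18) 11.7; (63, -15) 11.7; (63, -12) 11.8; (63, -9) 11.6; (63, -6) 11.6; (63, -3) 11.5; (66, -21) 8.5; (66, -18) 11.9; (66, -15) 12.2; (66, -12) 12.2; (66, -9) 12.2; (66, -6) 12.2; (66, -3) 12.2; (69, -21) 8.8; (69, -18) 12.1; (69, -15) 12.3; (69, -12) 12.2; (69, -9) 12.3; (69, -6) 12.4; (69, -3) 12.3;
```

Emit:
apply_moves(targets=[{"dp":[-0.005,-0.01,0],"yaw":0},{"dp":[-0.014,-0.028,0],"yaw":0},{"dp":[-0.027,-0.054,0],"yaw":0},{"dp":[-0.041,-0.082,0],"yaw":0},{"dp":[-0.056,-0.111,0],"yaw":0},{"dp":[-0.071,-0.14,0],"yaw":0},{"dp":[-0.086,-0.169,0],"yaw":0},{"dp":[-0.101,-0.198,0],"yaw":0},{"dp":[-0.116,-0.228,0],"yaw":0},{"dp":[-0.13,-0.257,0],"yaw":0},{"dp":[-0.144,-0.285,0],"yaw":0},{"dp":[-0.157,-0.31,0],"yaw":0},{"dp":[-0.168,-0.331,0],"yaw":0},{"dp":[-0.174,-0.343,0],"yaw":0},{"dp":[-0.175,-0.3455,0],"yaw":0},{"dp":[-0.175,-0.3455,-0.01],"yaw":0},{"dp":[-0.175,-0.3455,-0.03],"yaw":0},{"dp":[-0.175,-0.3455,-0.055],"yaw":0},{"dp":[-0.175,-0.3455,-0.08],"yaw":0},{"dp":[-0.175,-0.3455,-0.1],"yaw":0}])

```text
time_s: 5.67
tcp_pos: [0.4492, -0.1238, 0.146]
eef_rot: [179.9, 0.0, -90.0]
contact_force: [0.5, -0.1, -2.2]
gripper_width: 0.0309
gripper_force: 25.0
```

Emit:
apply_moves(targets=[{"dp":[0,0,-0.025],"yaw":0},{"dp":[0,0,-0.05],"yaw":0},{"dp":[0,0,-0.075],"yaw":0},{"dp":[0,0,-0.095],"yaw":0},{"dp":[0,0,-0.108],"yaw":0},{"dp":[0,0,-0.115],"yaw":0},{"dp":[0,0,-0.118],"yaw":0},{"dp":[0,0,-0.12],"yaw":0},{"dp":[0,0,-0.12],"yaw":0},{"dp":[0,0,-0.12],"yaw":0}])

```text
time_s: 6.5
tcp_pos: [0.4506, -0.1244, 0.0292]
eef_rot: [-179.9, 0.0, -90.0]
contact_force: [-0.2, -0.2, -0.9]
gripper_width: 0.0311
gripper_force: 25.0
```

Emit:
apply_moves(targets=[{"dp":[0,0,-0.001],"yaw":0},{"dp":[0,0,-0.001],"yaw":0},{"dp":[0,0,-0.001],"yaw":0}])

```text
time_s: 6.75
tcp_pos: [0.4503, -0.1245, 0.028]
eef_rot: [-179.9, 0.0, -90.0]
contact_force: [-0.2, -0.9, -1.5]
gripper_width: 0.0309
gripper_force: 25.0
```

Emit:
apply_moves(targets=[{"dp":[0,0,0],"yaw":0},{"dp":[0,0,0],"yaw":0},{"dp":[0,0,0],"yaw":0},{"dp":[0,0,0],"yaw":0},{"dp":[0,0,0.01],"yaw":0},{"dp":[0,0,0.03],"yaw":0},{"dp":[0,0,0.06],"yaw":0},{"dp":[0,0,0.09],"yaw":0},{"dp":[0,0,0.12],"yaw":0},{"dp":[0,0,0.15],"yaw":0},{"dp":[0,0,0.18],"yaw":0},{"dp":[0,0,0.205],"yaw":0},{"dp":[0,0,0.22],"yaw":0},{"dp":[0,0,0.222],"yaw":0}], grip=-0.2)

```text
time_s: 7.92
tcp_pos: [0.4514, -0.1246, 0.2531]
eef_rot: [-179.7, 0.0, -90.0]
contact_force: [0.4, -0.4, -0.5]
gripper_width: 0.0526
gripper_force: 0.0
```

Emit:
apply_moves(targets=[{"dp":[0.005,0.01,0],"yaw":0},{"dp":[0.014,0.028,0],"yaw":0},{"dp":[0.027,0.054,0],"yaw":0},{"dp":[0.041,0.082,0],"yaw":0},{"dp":[0.056,0.111,0],"yaw":0},{"dp":[0.071,0.14,0],"yaw":0},{"dp":[0.086,0.169,0],"yaw":0},{"dp":[0.101,0.198,0],"yaw":0},{"dp":[0.116,0.228,0],"yaw":0},{"dp":[0.13,0.257,0],"yaw":0},{"dp":[0.144,0.285,0],"yaw":0},{"dp":[0.157,0.31,0],"yaw":0},{"dp":[0.168,0.331,0],"yaw":0},{"dp":[0.174,0.343,0],"yaw":0},{"dp":[0.175,0.3455,0],"yaw":0},{"dp":[0.175,0.3455,0],"yaw":0},{"dp":[0.175,0.3455,-0.01],"yaw":0},{"dp":[0.175,0.3455,-0.03],"yaw":0},{"dp":[0.175,0.3455,-0.05],"yaw":0},{"dp":[0.175,0.3455,-0.07],"yaw":0}])

```text
time_s: 9.58
tcp_pos: [0.6242, 0.2196, 0.1787]
eef_rot: [-180.0, 0.0, -90.1]
contact_force: [1.0, 0.2, -0.6]
gripper_width: 0.0529
gripper_force: 0.0
```

Emit:
apply_moves(targets=[{"dp":[0,0,-0.015],"yaw":0},{"dp":[0,0,-0.028],"yaw":0},{"dp":[0,0,-0.038],"yaw":0},{"dp":[0,0,-0.043],"yaw":0},{"dp":[0,0,-0.0445],"yaw":0},{"dp":[0,0,-0.0445],"yaw":0},{"dp":[0,0,-0.0445],"yaw":0}])

```text
time_s: 10.17
tcp_pos: [0.6253, 0.221, 0.1358]
eef_rot: [-179.9, 0.0, -90.0]
contact_force: [0.2, 0.2, 0.5]
gripper_width: 0.0527
gripper_force: 0.0
```

Emit:
apply_moves(targets=[{"dp":[0,0,0],"yaw":0},{"dp":[0,0,0],"yaw":0},{"dp":[0,0,0],"yaw":0},{"dp":[0,0,0],"yaw":0},{"dp":[0,0,0],"yaw":0},{"dp":[0,0,0],"yaw":0},{"dp":[0,0,0],"yaw":0}], grip=1, squeeze=35)

```text
time_s: 10.75
tcp_pos: [0.625, 0.2211, 0.1355]
eef_rot: [-180.0, 0.0, -90.0]
contact_force: [-2.1, 0.3, 5.4]
gripper_width: 0.0353
gripper_force: 35.0
```

Emit:
apply_moves(targets=[{"dp":[0,0,0.004],"yaw":0},{"dp":[0,0,0.014],"yaw":0},{"dp":[0,0,0.03],"yaw":0},{"dp":[0,0,0.05],"yaw":0},{"dp":[0,0,0.07],"yaw":0},{"dp":[0,0,0.09],"yaw":0},{"dp":[0,0,0.105],"yaw":0},{"dp":[0,0,0.1145],"yaw":0},{"dp":[0,0,0.1145],"yaw":0},{"dp":[0,0,0.1145],"yaw":0}])

```text
time_s: 11.58
tcp_pos: [0.6249, 0.221, 0.2496]
eef_rot: [-180.0, 0.0, -90.0]
contact_force: [0.6, -0.7, -2.1]
gripper_width: 0.035
gripper_force: 35.0
```

Emit:
apply_moves(targets=[{"dp":[-0.004,-0.01,0],"yaw":0},{"dp":[-0.012,-0.028,0],"yaw":0},{"dp":[-0.023,-0.054,0],"yaw":0},{"dp":[-0.035,-0.083,0],"yaw":0},{"dp":[-0.047,-0.112,0],"yaw":0},{"dp":[-0.06,-0.142,0],"yaw":0},{"dp":[-0.073,-0.173,0],"yaw":0},{"dp":[-0.086,-0.204,0],"yaw":0},{"dp":[-0.099,-0.235,0],"yaw":0},{"dp":[-0.112,-0.266,0],"yaw":0},{"dp":[-0.125,-0.297,0],"yaw":0},{"dp":[-0.137,-0.326,0],"yaw":0},{"dp":[-0.149,-0.354,0],"yaw":0},{"dp":[-0.16,-0.38,0],"yaw":0},{"dp":[-0.169,-0.401,0],"yaw":0},{"dp":[-0.174,-0.413,0],"yaw":0},{"dp":[-0.175,-0.4155,0],"yaw":0},{"dp":[-0.175,-0.4155,-0.01],"yaw":0},{"dp":[-0.175,-0.4155,-0.03],"yaw":0},{"dp":[-0.175,-0.4155,-0.05],"yaw":0}])

```text
time_s: 13.25
tcp_pos: [0.45, -0.194, 0.1983]
eef_rot: [-180.0, 0.0, -90.0]
contact_force: [0.2, 0.5, -2.3]
gripper_width: 0.0353
gripper_force: 35.0
```

Emit:
apply_moves(targets=[{"dp":[0,0,-0.025],"yaw":0},{"dp":[0,0,-0.05],"yaw":0},{"dp":[0,0,-0.075],"yaw":0},{"dp":[0,0,-0.1],"yaw":0},{"dp":[0,0,-0.122],"yaw":0},{"dp":[0,0,-0.14],"yaw":0},{"dp":[0,0,-0.151],"yaw":0},{"dp":[0,0,-0.156],"yaw":0},{"dp":[0,0,-0.158],"yaw":0},{"dp":[0,0,-0.159],"yaw":0},{"dp":[0,0,-0.1595],"yaw":0},{"dp":[0,0,-0.16],"yaw":0},{"dp":[0,0,-0.16],"yaw":0}])

```text
time_s: 14.33
tcp_pos: [0.4504, -0.1945, 0.0402]
eef_rot: [-179.9, -0.0, -90.0]
contact_force: [0.9, -0.3, -0.8]
gripper_width: 0.035
gripper_force: 35.0
```

Emit:
apply_moves(targets=[{"dp":[0,0,0],"yaw":0},{"dp":[0,0,0],"yaw":0},{"dp":[0,0,0],"yaw":0},{"dp":[0,0,0],"yaw":0},{"dp":[0,0,0.01],"yaw":0},{"dp":[0,0,0.03],"yaw":0},{"dp":[0,0,0.055],"yaw":0},{"dp":[0,0,0.085],"yaw":0},{"dp":[0,0,0.115],"yaw":0},{"dp":[0,0,0.145],"yaw":0},{"dp":[0,0,0.175],"yaw":0},{"dp":[0,0,0.2],"yaw":0},{"dp":[0,0,0.21],"yaw":0},{"dp":[0,0,0.21],"yaw":0}], grip=-0.2)

```text
time_s: 15.5
tcp_pos: [0.4513, -0.1948, 0.2525]
eef_rot: [-179.7, -0.0, -90.0]
contact_force: [0.3, 0.5, -0.0]
gripper_width: 0.0523
gripper_force: 0.0
```

```bash
python3 - <<'E'
from h import *
c=cap("wrist"); save("w2",c["image"]); d=cap("scene"); save("s2",d["image"],2,(130,200,430,300))
P=cloud(c)
for n,z,cx,cy,R in(("pulley rim",.016,.45,-.195,.045),("pulley hub",.029,.45,-.195,.03),("collar",.018,.45,-.125,.025)):
    q=P[(abs(P[...,2]-z)<.004)&(np.hypot(P[...,0]-cx,P[...,1]-cy)<R)]; print(n,len(q),cv2.minEnclosingCircle((q[:,:2]*1000).astype(np.float32)) if len(q) else 0)
E
```

```text
pulley rim 2161 ((450.5403137207031, -193.791015625), 32.93120574951172)
pulley hub 732 ((450.5341491699219, -193.6930389404297), 18.030187606811523)
collar 429 ((450.4158020019531, -124.12294006347656), 16.187538146972656)
```

View pics/s2.png

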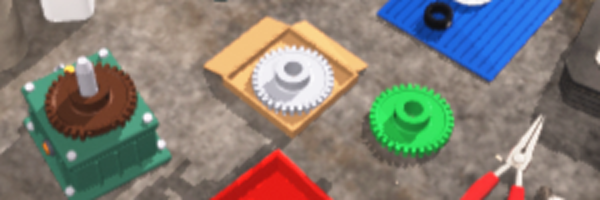

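The crop confirms it: the bright steel gear with whole teeth lies in the carton at (292,78), the green look-alike is at (412,118), and the collar and pulley lie on the mat. The shaft now carries only the rust-brown gear.

Emit:
apply_moves(targets=[{"dp":[0.004,0.01,0],"yaw":0},{"dp":[0.012,0.028,0],"yaw":0},{"dp":[0.023,0.054,0],"yaw":0},{"dp":[0.035,0.083,0],"yaw":0},{"dp":[0.047,0.112,0],"yaw":0},{"dp":[0.06,0.142,0],"yaw":0},{"dp":[0.073,0.173,0],"yaw":0},{"dp":[0.086,0.204,0],"yaw":0},{"dp":[0.099,0.235,0],"yaw":0},{"dp":[0.112,0.266,0],"yaw":0},{"dp":[0.125,0.297,0],"yaw":0},{"dp":[0.137,0.326,0],"yaw":0},{"dp":[0.149,0.354,0],"yaw":0},{"dp":[0.16,0.38,0],"yaw":0},{"dp":[0.169,0.401,0],"yaw":0},{"dp":[0.174,0.413,0],"yaw":0},{"dp":[0.175,0.416,0],"yaw":0},{"dp":[0.175,0.416,-0.01],"yaw":0},{"dp":[0.175,0.416,-0.03],"yaw":0},{"dp":[0.175,0.416,-0.05],"yaw":0}])

```text
time_s: 17.27
tcp_pos: [0.6245, 0.2207, 0.1987]
eef_rot: [-180.0, 0.0, -90.0]
contact_force: [0.4, -0.3, 0.1]
gripper_width: 0.0526
gripper_force: 0.0
```

Emit:
apply_moves(targets=[{"dp":[0,0,-0.02],"yaw":0},{"dp":[0,0,-0.04],"yaw":0},{"dp":[0,0,-0.06],"yaw":0},{"dp":[0,0,-0.075],"yaw":0},{"dp":[0,0,-0.084],"yaw":0},{"dp":[0,0,-0.088],"yaw":0},{"dp":[0,0,-0.0895],"yaw":0},{"dp":[0,0,-0.0895],"yaw":0},{"dp":[0,0,-0.0895],"yaw":0}])

```text
time_s: 18.02
tcp_pos: [0.6254, 0.2216, 0.1111]
eef_rot: [-179.9, 0.0, -90.0]
contact_force: [-0.8, 0.2, 1.0]
gripper_width: 0.0523
gripper_force: 0.0
```

Emit:
apply_moves(targets=[{"dp":[0,0,0],"yaw":0},{"dp":[0,0,0],"yaw":0},{"dp":[0,0,0],"yaw":0},{"dp":[0,0,0],"yaw":0},{"dp":[0,0,0],"yaw":0},{"dp":[0,0,0],"yaw":0},{"dp":[0,0,0],"yaw":0}], grip=1, squeeze=45)

```text
time_s: 18.6
tcp_pos: [0.625, 0.2216, 0.1106]
eef_rot: [-180.0, 0.0, -90.0]
contact_force: [-3.6, -0.1, 5.7]
gripper_width: 0.0348
gripper_force: 45.0
```

Emit:
apply_moves(targets=[{"dp":[0,0,0.004],"yaw":0},{"dp":[0,0,0.014],"yaw":0},{"dp":[0,0,0.03],"yaw":0},{"dp":[0,0,0.05],"yaw":0},{"dp":[0,0,0.07],"yaw":0},{"dp":[0,0,0.09],"yaw":0},{"dp":[0,0,0.11],"yaw":0},{"dp":[0,0,0.125],"yaw":0},{"dp":[0,0,0.1345],"yaw":0},{"dp":[0,0,0.1395],"yaw":0},{"dp":[0,0,0.1395],"yaw":0}])

```text
time_s: 19.52
tcp_pos: [0.6252, 0.2216, 0.2505]
eef_rot: [-179.9, 0.0, -90.0]
contact_force: [-1.1, 0.6, -3.2]
gripper_width: 0.0353
gripper_force: 45.0
```

```bash
python3 - <<'E'
from h import *
d=np.load("w1.npz")
for n in("scene","side","w1"):
    if n=="w1": P=d["P"]; h=cv2.cvtColor(d["image"],cv2.COLOR_RGB2HSV)
    else: c=cap(n); P=cloud(c); h=c["hsv"]
    m=((h[...,0]<6)|(h[...,0]>174))&(h[...,1]>150)&(P[...,2]>.024)&(P[...,2]<.036)&(np.hypot(P[...,0]-.413,P[...,1]-.21)<.12)
    print(n,m.sum(),cv2.minAreaRect((P[m][:,:2]*1000).astype(np.float32)))
E
```

```text
scene 1076 ((416.3060302734375, 215.23825073242188), (146.98980712890625, 147.0598602294922), 79.26018524169922)
side 442 ((413.18603515625, 216.5810089111328), (152.44546508789062, 144.53897094726562), 79.33453369140625)
w1 3621 ((417.48468017578125, 216.28009033203125), (144.6524200439453, 144.6239471435547), 79.38835144042969)
```

```bash
python3 - <<'E'
from h import *
c=cap("scene");d=cap("side")
P=np.r_[cloud(c)[c["range_z"]>0],cloud(d)[d["range_z"]>0]]
q=P[(P[:,2]>.06)&(P[:,2]<.6)&(P[:,0]>.26)&(P[:,0]<.56)&(P[:,1]<.32)&(P[:,1]>.12)]
g={}
for p in q: g.setdefault((round(p[0]/.03)*3,round(p[1]/.03)*3),[]).append(p[2])
for k in sorted(g):
    if len(g[k])>3: print(k,round(min(g[k])*100,1),round(max(g[k])*100,1),end="; ")
E
```

```text
(51, 21) 32.5 33.2; (51, 24) 32.5 33.4; (54, 18) 29.2 33.8; (54, 21) 29.1 33.8; (54, 24) 29.2 33.9; (54, 27) 29.3 33.8; (57, 18) 30.3 33.5; (57, 21) 30.8 33.7; (57, 24) 30.7 33.8;
```

Emit:
apply_moves(targets=[{"dp":[-0.01,0,0],"yaw":0},{"dp":[-0.025,-0.001,0],"yaw":0},{"dp":[-0.045,-0.001,0],"yaw":0},{"dp":[-0.068,-0.002,0],"yaw":0},{"dp":[-0.092,-0.002,0],"yaw":0},{"dp":[-0.116,-0.003,0],"yaw":0},{"dp":[-0.14,-0.003,0],"yaw":0},{"dp":[-0.163,-0.004,0],"yaw":0},{"dp":[-0.183,-0.004,0],"yaw":0},{"dp":[-0.199,-0.005,0],"yaw":0},{"dp":[-0.207,-0.005,0],"yaw":0},{"dp":[-0.209,-0.005,0],"yaw":0},{"dp":[-0.209,-0.005,0],"yaw":0}])

```text
time_s: 20.8
tcp_pos: [0.4157, 0.2166, 0.2498]
eef_rot: [-180.0, 0.0, -89.9]
contact_force: [0.6, -0.2, -3.3]
gripper_width: 0.0352
gripper_force: 45.0
```

Emit:
apply_moves(targets=[{"dp":[0,0,-0.01],"yaw":0},{"dp":[0,0,-0.03],"yaw":0},{"dp":[0,0,-0.055],"yaw":0},{"dp":[0,0,-0.08],"yaw":0},{"dp":[0,0,-0.105],"yaw":0},{"dp":[0,0,-0.13],"yaw":0},{"dp":[0,0,-0.155],"yaw":0},{"dp":[0,0,-0.175],"yaw":0},{"dp":[0,0,-0.19],"yaw":0},{"dp":[0,0,-0.2],"yaw":0},{"dp":[0,0,-0.205],"yaw":0},{"dp":[0,0,-0.208],"yaw":0},{"dp":[0,0,-0.2095],"yaw":0},{"dp":[0,0,-0.2105],"yaw":0},{"dp":[0,0,-0.2105],"yaw":0}])

```text
time_s: 22.05
tcp_pos: [0.4163, 0.2167, 0.0394]
eef_rot: [-180.0, 0.0, -90.0]
contact_force: [-1.0, -0.5, -3.2]
gripper_width: 0.0346
gripper_force: 45.0
```

Emit:
apply_moves(targets=[{"dp":[0,0,0],"yaw":0},{"dp":[0,0,0],"yaw":0},{"dp":[0,0,0],"yaw":0},{"dp":[0,0,0],"yaw":0},{"dp":[0,0,0.01],"yaw":0},{"dp":[0,0,0.03],"yaw":0},{"dp":[0,0,0.055],"yaw":0},{"dp":[0,0,0.085],"yaw":0},{"dp":[0,0,0.115],"yaw":0},{"dp":[0,0,0.14],"yaw":0},{"dp":[0,0,0.155],"yaw":0},{"dp":[0,0,0.1605],"yaw":0},{"dp":[0,0,0.1605],"yaw":0}], grip=-0.2)

```text
time_s: 23.13
tcp_pos: [0.4165, 0.217, 0.201]
eef_rot: [-179.9, 0.1, -90.0]
contact_force: [0.1, 0.1, -0.3]
gripper_width: 0.0526
gripper_force: 0.0
```

Emit:
apply_moves(targets=[{"dp":[0.005,-0.009,0],"yaw":0},{"dp":[0.014,-0.024,0],"yaw":0},{"dp":[0.027,-0.045,0],"yaw":0},{"dp":[0.041,-0.068,0],"yaw":0},{"dp":[0.055,-0.092,0],"yaw":0},{"dp":[0.069,-0.116,0],"yaw":0},{"dp":[0.083,-0.138,0],"yaw":0},{"dp":[0.095,-0.158,0],"yaw":0},{"dp":[0.103,-0.171,0],"yaw":0},{"dp":[0.105,-0.175,0],"yaw":0},{"dp":[0.105,-0.175,0],"yaw":0},{"dp":[0.105,-0.175,0],"yaw":0},{"dp":[0.105,-0.175,0],"yaw":0}])

```text
time_s: 24.22
tcp_pos: [0.5204, 0.0418, 0.199]
eef_rot: [179.9, -0.0, -90.0]
contact_force: [-0.1, -0.6, 0.8]
gripper_width: 0.0526
gripper_force: 0.0
```

```bash
python3 - <<'E'
from h import *
s=get_state(); print(s["tcp_pos"],s["eef_rot"])
c=cap("wrist"); save("w3",c["image"]); P=cloud(c)
for n,z,R,t in(("rim",.0135,.05,.003),("hub",.0275,.03,.004)):
    q=P[(abs(P[...,2]-z)<t)&(np.hypot(P[...,0]-.521,P[...,1]-.041)<R)&(c["hsv"][...,1]<50)]; print(n,len(q),np.median(q[:,2]),cv2.minEnclosingCircle((q[:,:2]*1000).astype(np.float32)))
E
```

```text
[0.52042863 0.04179456 0.19896619] [ 1.79945032e+02 -1.71289477e-02 -8.99780754e+01]
rim 4904 0.012975660316088851 ((522.0169677734375, 41.743431091308594), 44.65129470825195)
hub 972 0.02788570624090641 ((524.49072265625, 42.188079833984375), 18.15789794921875)
```

View pics/w3.png

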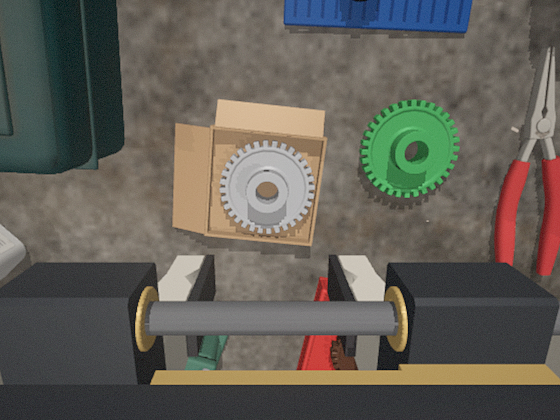

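The wrist view shows the steel gear hub up in its carton at (266,188), the green one at (410,150), and both flaps folded outward. I descend on the hub.

Emit:
apply_moves(targets=[{"dp":[0.001,0,-0.01],"yaw":0},{"dp":[0.003,0,-0.03],"yaw":0},{"dp":[0.0035,0,-0.055],"yaw":0},{"dp":[0.0035,0,-0.08],"yaw":0},{"dp":[0.0035,0,-0.105],"yaw":0},{"dp":[0.0035,0,-0.128],"yaw":0},{"dp":[0.0035,0,-0.145],"yaw":0},{"dp":[0.0035,0,-0.155],"yaw":0},{"dp":[0.0035,0,-0.16],"yaw":0},{"dp":[0.0035,0,-0.162],"yaw":0},{"dp":[0.0035,0,-0.162],"yaw":0},{"dp":[0.0035,0,-0.162],"yaw":0}])

```text
time_s: 25.27
tcp_pos: [0.5251, 0.0418, 0.0384]
eef_rot: [-179.9, 0.0, -90.0]
contact_force: [-1.0, 0.2, -0.2]
gripper_width: 0.0525
gripper_force: 0.0
```

Emit:
apply_moves(targets=[{"dp":[0,0,0],"yaw":0},{"dp":[0,0,0],"yaw":0},{"dp":[0,0,0],"yaw":0},{"dp":[0,0,0],"yaw":0},{"dp":[0,0,0],"yaw":0},{"dp":[0,0,0],"yaw":0},{"dp":[0,0,0],"yaw":0}], grip=1, squeeze=45)

```text
time_s: 25.85
tcp_pos: [0.5245, 0.0415, 0.0381]
eef_rot: [-180.0, 0.0, -90.0]
contact_force: [-3.3, 0.7, 5.9]
gripper_width: 0.0336
gripper_force: 45.0
```

Emit:
apply_moves(targets=[{"dp":[0,0,0.004],"yaw":0},{"dp":[0,0,0.014],"yaw":0},{"dp":[0,0,0.03],"yaw":0},{"dp":[0,0,0.055],"yaw":0},{"dp":[0,0,0.085],"yaw":0},{"dp":[0,0,0.115],"yaw":0},{"dp":[0,0,0.145],"yaw":0},{"dp":[0,0,0.175],"yaw":0},{"dp":[0,0,0.198],"yaw":0},{"dp":[0,0,0.21],"yaw":0},{"dp":[0,0,0.212],"yaw":0},{"dp":[0,0,0.212],"yaw":0}])

```text
time_s: 26.85
tcp_pos: [0.5242, 0.0415, 0.2502]
eef_rot: [-179.9, 0.1, -90.0]
contact_force: [-0.6, 0.9, -5.3]
gripper_width: 0.034
gripper_force: 45.0
```

```bash
python3 - <<'E'
from h import *
s=get_state(); print(s["tcp_pos"],s["gripper_width"])
c=cap("wrist"); P=cloud(c); save("w4",c["image"],1.4,(100,180,460,420))
q=P[(np.hypot(P[...,0]-.5245,P[...,1]-.0415)<.055)&(abs(P[...,2]-.226)<.006)&(c["range_z"]>0)]
print(len(q),cv2.minEnclosingCircle((q[:,:2]*1000).astype(np.float32)))
A=np.c_[q[:,:2]-[.5245,.0415],np.ones(len(q))]; print(np.linalg.lstsq(A,q[:,2],rcond=None)[0])
E
```

```text
[0.52424867 0.04151343 0.25019174] 0.03401693670350304
9919 ((524.5043334960938, 41.9761962890625), 42.79901123046875)
[0.00179777 0.01707075 0.22537809]
```

View pics/w4.png

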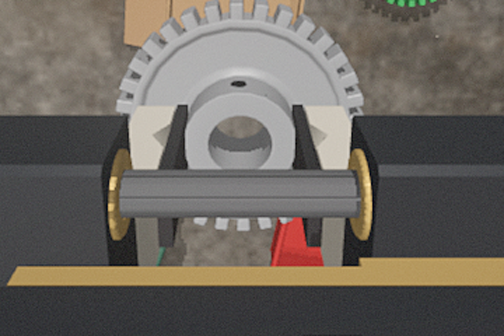

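The crop shows the steel gear held level by its hub at (240,130), centred between the pads.

Emit:
apply_moves(targets=[{"dp":[0.005,0.009,0],"yaw":0},{"dp":[0.014,0.025,0],"yaw":0},{"dp":[0.026,0.046,0],"yaw":0},{"dp":[0.039,0.07,0],"yaw":0},{"dp":[0.053,0.094,0],"yaw":0},{"dp":[0.066,0.118,0],"yaw":0},{"dp":[0.079,0.141,0],"yaw":0},{"dp":[0.09,0.161,0],"yaw":0},{"dp":[0.098,0.175,0],"yaw":0},{"dp":[0.1005,0.1795,0],"yaw":0},{"dp":[0.1005,0.1795,0],"yaw":0},{"dp":[0.1005,0.1795,-0.015],"yaw":0},{"dp":[0.1005,0.1795,-0.035],"yaw":0},{"dp":[0.1005,0.1795,-0.05],"yaw":0},{"dp":[0.1005,0.1795,-0.06],"yaw":0},{"dp":[0.1005,0.1795,-0.066],"yaw":0},{"dp":[0.1005,0.1795,-0.07],"yaw":0},{"dp":[0.1005,0.1795,-0.07],"yaw":0},{"dp":[0.1005,0.1795,-0.07],"yaw":0}])

```text
time_s: 28.48
tcp_pos: [0.6253, 0.2211, 0.1802]
eef_rot: [-180.0, 0.0, -90.0]
contact_force: [0.4, -0.0, -4.3]
gripper_width: 0.0341
gripper_force: 45.0
```

Emit:
apply_moves(targets=[{"dp":[0,0,-0.004],"yaw":0},{"dp":[0,0,-0.008],"yaw":0},{"dp":[0,0,-0.012],"yaw":0},{"dp":[0,0,-0.016],"yaw":0},{"dp":[0,0,-0.02],"yaw":0},{"dp":[0,0,-0.024],"yaw":0}])

```text
time_s: 28.98
tcp_pos: [0.6249, 0.2209, 0.155]
eef_rot: [180.0, -0.0, -90.0]
contact_force: [-1.1, -0.7, -4.4]
gripper_width: 0.034
gripper_force: 45.0
```

Emit:
apply_moves(targets=[{"dp":[0,0,-0.006],"yaw":0},{"dp":[0,0,-0.014],"yaw":0},{"dp":[0,0,-0.022],"yaw":0},{"dp":[0,0,-0.03],"yaw":0},{"dp":[0,0,-0.037],"yaw":0},{"dp":[0,0,-0.041],"yaw":0},{"dp":[0,0,-0.0435],"yaw":0},{"dp":[0,0,-0.0445],"yaw":0},{"dp":[0,0,-0.0455],"yaw":0},{"dp":[0,0,-0.0455],"yaw":0}])

```text
time_s: 29.82
tcp_pos: [0.6251, 0.221, 0.1107]
eef_rot: [-180.0, 0.0, -90.0]
contact_force: [-1.3, -0.8, -1.2]
gripper_width: 0.034
gripper_force: 45.0
```

Emit:
apply_moves(targets=[{"dp":[0,0,0],"yaw":0},{"dp":[0,0,0],"yaw":0},{"dp":[0,0,0],"yaw":0},{"dp":[0,0,0],"yaw":0},{"dp":[0,0,0.01],"yaw":0},{"dp":[0,0,0.03],"yaw":0},{"dp":[0,0,0.055],"yaw":0},{"dp":[0,0,0.08],"yaw":0},{"dp":[0,0,0.105],"yaw":0},{"dp":[0,0,0.125],"yaw":0},{"dp":[0,0,0.1375],"yaw":0},{"dp":[0,0,0.1395],"yaw":0},{"dp":[0,0,0.1395],"yaw":0}], grip=-0.2)

```text
time_s: 30.9
tcp_pos: [0.6254, 0.2212, 0.2512]
eef_rot: [-179.9, 0.1, -90.0]
contact_force: [0.0, 0.1, 0.7]
gripper_width: 0.0525
gripper_force: 0.0
```

```bash
python3 - <<'E'
from h import *
s=get_state(); print(s["tcp_pos"])
c=cap("wrist"); save("w5",c["image"],1.4,(100,80,460,300)); P=cloud(c)
for n,z,R in(("rim",.086,.05),("hub",.100,.03)):
    q=P[(abs(P[...,2]-z)<.004)&(np.hypot(P[...,0]-.625,P[...,1]-.221)<R)]; print(n,len(q),np.median(q[:,2]),cv2.minEnclosingCircle((q[:,:2]*1000).astype(np.float32)))
E
```

```text
[0.62536937 0.22122051 0.25121682]
rim 5606 0.08545549830558202 ((625.4188842773438, 221.76470947265625), 42.53252410888672)
hub 930 0.10037275504290732 ((625.6458740234375, 221.5773162841797), 18.1298885345459)
```

View pics/w5.png

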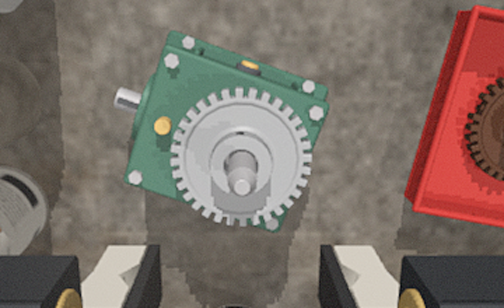

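The new gear is fully down on the shaft (crop centre (241,157)), and the worn gear lies in the tray at the right edge. Now I fetch the pulley.

Emit:
apply_moves(targets=[{"dp":[-0.004,-0.01,0],"yaw":0},{"dp":[-0.012,-0.028,0],"yaw":0},{"dp":[-0.023,-0.054,0],"yaw":0},{"dp":[-0.035,-0.083,0],"yaw":0},{"dp":[-0.047,-0.112,0],"yaw":0},{"dp":[-0.06,-0.142,0],"yaw":0},{"dp":[-0.073,-0.173,0],"yaw":0},{"dp":[-0.086,-0.204,0],"yaw":0},{"dp":[-0.099,-0.235,0],"yaw":0},{"dp":[-0.112,-0.266,0],"yaw":0},{"dp":[-0.125,-0.297,0],"yaw":0},{"dp":[-0.137,-0.326,0],"yaw":0},{"dp":[-0.149,-0.354,0],"yaw":0},{"dp":[-0.16,-0.38,0],"yaw":0},{"dp":[-0.169,-0.401,0],"yaw":0},{"dp":[-0.1735,-0.413,0],"yaw":0},{"dp":[-0.1745,-0.4155,0],"yaw":0},{"dp":[-0.1745,-0.4155,-0.01],"yaw":0},{"dp":[-0.1745,-0.4155,-0.03],"yaw":0},{"dp":[-0.1745,-0.4155,-0.05],"yaw":0}])

```text
time_s: 32.62
tcp_pos: [0.4505, -0.194, 0.1983]
eef_rot: [-180.0, 0.0, -90.0]
contact_force: [-0.3, 0.2, 0.8]
gripper_width: 0.0525
gripper_force: 0.0
```

Emit:
apply_moves(targets=[{"dp":[0,0,-0.025],"yaw":0},{"dp":[0,0,-0.05],"yaw":0},{"dp":[0,0,-0.075],"yaw":0},{"dp":[0,0,-0.1],"yaw":0},{"dp":[0,0,-0.122],"yaw":0},{"dp":[0,0,-0.14],"yaw":0},{"dp":[0,0,-0.151],"yaw":0},{"dp":[0,0,-0.157],"yaw":0},{"dp":[0,0,-0.16],"yaw":0},{"dp":[0,0,-0.1605],"yaw":0},{"dp":[0,0,-0.1605],"yaw":0}])

```text
time_s: 33.53
tcp_pos: [0.4506, -0.1941, 0.0391]
eef_rot: [-180.0, -0.0, -90.0]
contact_force: [-0.2, 0.1, 1.5]
gripper_width: 0.0525
gripper_force: 0.0
```

Emit:
apply_moves(targets=[{"dp":[0,0,0],"yaw":0},{"dp":[0,0,0],"yaw":0},{"dp":[0,0,0],"yaw":0},{"dp":[0,0,0],"yaw":0},{"dp":[0,0,0],"yaw":0},{"dp":[0,0,0],"yaw":0},{"dp":[0,0,0],"yaw":0}], grip=1, squeeze=35)

```text
time_s: 34.12
tcp_pos: [0.4507, -0.1945, 0.0393]
eef_rot: [-180.0, -0.0, -90.0]
contact_force: [-0.7, 2.1, 4.2]
gripper_width: 0.035
gripper_force: 35.0
```

Emit:
apply_moves(targets=[{"dp":[0,0,0.004],"yaw":0},{"dp":[0,0,0.014],"yaw":0},{"dp":[0,0,0.03],"yaw":0},{"dp":[0,0,0.055],"yaw":0},{"dp":[0,0,0.085],"yaw":0},{"dp":[0,0,0.115],"yaw":0},{"dp":[0,0,0.145],"yaw":0},{"dp":[0,0,0.175],"yaw":0},{"dp":[0,0,0.198],"yaw":0},{"dp":[0,0,0.209],"yaw":0},{"dp":[0,0,0.2105],"yaw":0},{"dp":[0,0,0.2105],"yaw":0}])

```text
time_s: 35.12
tcp_pos: [0.4503, -0.1944, 0.2497]
eef_rot: [-179.9, 0.0, -90.0]
contact_force: [0.5, -0.3, -2.4]
gripper_width: 0.035
gripper_force: 35.0
```

Emit:
apply_moves(targets=[{"dp":[0.004,0.01,0],"yaw":0},{"dp":[0.012,0.028,0],"yaw":0},{"dp":[0.023,0.054,0],"yaw":0},{"dp":[0.035,0.083,0],"yaw":0},{"dp":[0.047,0.112,0],"yaw":0},{"dp":[0.06,0.142,0],"yaw":0},{"dp":[0.073,0.173,0],"yaw":0},{"dp":[0.086,0.204,0],"yaw":0},{"dp":[0.099,0.235,0],"yaw":0},{"dp":[0.112,0.266,0],"yaw":0},{"dp":[0.125,0.297,0],"yaw":0},{"dp":[0.137,0.326,0],"yaw":0},{"dp":[0.149,0.354,0],"yaw":0},{"dp":[0.16,0.38,0],"yaw":0},{"dp":[0.169,0.401,0],"yaw":0},{"dp":[0.1735,0.413,0],"yaw":0},{"dp":[0.1745,0.4155,0],"yaw":0},{"dp":[0.1745,0.4155,-0.01],"yaw":0},{"dp":[0.1745,0.4155,-0.03],"yaw":0},{"dp":[0.1745,0.4155,-0.05],"yaw":0}])

```text
time_s: 36.78
tcp_pos: [0.6244, 0.2201, 0.1985]
eef_rot: [-180.0, 0.0, -90.0]
contact_force: [0.3, -0.5, -1.8]
gripper_width: 0.035
gripper_force: 35.0
```

Emit:
apply_moves(targets=[{"dp":[0,0,-0.01],"yaw":0},{"dp":[0,0,-0.017],"yaw":0},{"dp":[0,0,-0.02],"yaw":0},{"dp":[0,0,-0.02],"yaw":0},{"dp":[0,0,-0.024],"yaw":0},{"dp":[0,0,-0.028],"yaw":0},{"dp":[0,0,-0.032],"yaw":0},{"dp":[0,0,-0.036],"yaw":0},{"dp":[0,0,-0.04],"yaw":0},{"dp":[0,0,-0.044],"yaw":0}])

```text
time_s: 37.62
tcp_pos: [0.6249, 0.221, 0.1552]
eef_rot: [180.0, 0.0, -90.0]
contact_force: [0.0, 0.7, -1.6]
gripper_width: 0.035
gripper_force: 35.0
```

Emit:
apply_moves(targets=[{"dp":[0,0,-0.005],"yaw":0},{"dp":[0,0,-0.01],"yaw":0},{"dp":[0,0,-0.014],"yaw":0},{"dp":[0,0,-0.017],"yaw":0},{"dp":[0,0,-0.019],"yaw":0},{"dp":[0,0,-0.02],"yaw":0},{"dp":[0,0,-0.0205],"yaw":0},{"dp":[0,0,-0.0205],"yaw":0}])

```text
time_s: 38.28
tcp_pos: [0.625, 0.221, 0.1354]
eef_rot: [-180.0, 0.0, -90.0]
contact_force: [-0.9, -0.6, 0.5]
gripper_width: 0.0352
gripper_force: 35.0
```

Emit:
apply_moves(targets=[{"dp":[0,0,0],"yaw":0},{"dp":[0,0,0],"yaw":0},{"dp":[0,0,0],"yaw":0},{"dp":[0,0,0],"yaw":0},{"dp":[0,0,0.01],"yaw":0},{"dp":[0,0,0.03],"yaw":0},{"dp":[0,0,0.055],"yaw":0},{"dp":[0,0,0.08],"yaw":0},{"dp":[0,0,0.1],"yaw":0},{"dp":[0,0,0.1125],"yaw":0},{"dp":[0,0,0.1145],"yaw":0},{"dp":[0,0,0.1145],"yaw":0}], grip=-0.2)

```text
time_s: 39.28
tcp_pos: [0.6253, 0.2212, 0.2511]
eef_rot: [-179.9, 0.1, -90.0]
contact_force: [0.1, -0.1, -0.4]
gripper_width: 0.0527
gripper_force: 0.0
```

Emit:
apply_moves(targets=[{"dp":[-0.005,-0.01,0],"yaw":0},{"dp":[-0.014,-0.028,0],"yaw":0},{"dp":[-0.027,-0.054,0],"yaw":0},{"dp":[-0.041,-0.082,0],"yaw":0},{"dp":[-0.056,-0.111,0],"yaw":0},{"dp":[-0.071,-0.14,0],"yaw":0},{"dp":[-0.086,-0.169,0],"yaw":0},{"dp":[-0.101,-0.198,0],"yaw":0},{"dp":[-0.116,-0.228,0],"yaw":0},{"dp":[-0.13,-0.257,0],"yaw":0},{"dp":[-0.144,-0.285,0],"yaw":0},{"dp":[-0.157,-0.31,0],"yaw":0},{"dp":[-0.168,-0.331,0],"yaw":0},{"dp":[-0.1735,-0.343,0],"yaw":0},{"dp":[-0.1745,-0.3455,0],"yaw":0},{"dp":[-0.1745,-0.3455,-0.01],"yaw":0},{"dp":[-0.1745,-0.3455,-0.03],"yaw":0},{"dp":[-0.1745,-0.3455,-0.055],"yaw":0},{"dp":[-0.1745,-0.3455,-0.08],"yaw":0},{"dp":[-0.1745,-0.3455,-0.1],"yaw":0}])

```text
time_s: 40.95
tcp_pos: [0.4494, -0.1238, 0.1467]
eef_rot: [179.9, 0.0, -90.0]
contact_force: [0.1, 0.8, -0.3]
gripper_width: 0.0522
gripper_force: 0.0
```

Emit:
apply_moves(targets=[{"dp":[0,0,-0.025],"yaw":0},{"dp":[0,0,-0.05],"yaw":0},{"dp":[0,0,-0.075],"yaw":0},{"dp":[0,0,-0.095],"yaw":0},{"dp":[0,0,-0.11],"yaw":0},{"dp":[0,0,-0.118],"yaw":0},{"dp":[0,0,-0.121],"yaw":0},{"dp":[0,0,-0.122],"yaw":0},{"dp":[0,0,-0.122],"yaw":0},{"dp":[0,0,-0.122],"yaw":0}])

```text
time_s: 41.78
tcp_pos: [0.4511, -0.1243, 0.0282]
eef_rot: [-179.9, 0.0, -90.0]
contact_force: [-0.1, 0.5, -1.2]
gripper_width: 0.0524
gripper_force: 0.0
```

Emit:
apply_moves(targets=[{"dp":[0,0,0],"yaw":0},{"dp":[0,0,0],"yaw":0},{"dp":[0,0,0],"yaw":0},{"dp":[0,0,0],"yaw":0},{"dp":[0,0,0],"yaw":0},{"dp":[0,0,0],"yaw":0},{"dp":[0,0,0],"yaw":0}], grip=1, squeeze=25)

```text
time_s: 42.37
tcp_pos: [0.4507, -0.1245, 0.0279]
eef_rot: [-180.0, -0.0, -90.0]
contact_force: [-2.1, 0.3, 6.1]
gripper_width: 0.0311
gripper_force: 25.0
```

Emit:
apply_moves(targets=[{"dp":[0,0,0.004],"yaw":0},{"dp":[0,0,0.014],"yaw":0},{"dp":[0,0,0.03],"yaw":0},{"dp":[0,0,0.055],"yaw":0},{"dp":[0,0,0.085],"yaw":0},{"dp":[0,0,0.115],"yaw":0},{"dp":[0,0,0.145],"yaw":0},{"dp":[0,0,0.175],"yaw":0},{"dp":[0,0,0.2],"yaw":0},{"dp":[0,0,0.218],"yaw":0},{"dp":[0,0,0.222],"yaw":0},{"dp":[0,0,0.222],"yaw":0}])

```text
time_s: 43.37
tcp_pos: [0.4509, -0.1244, 0.2507]
eef_rot: [-179.8, 0.0, -90.0]
contact_force: [0.5, 0.3, -2.6]
gripper_width: 0.0309
gripper_force: 25.0
```

Emit:
apply_moves(targets=[{"dp":[0.005,0.01,0],"yaw":0},{"dp":[0.014,0.028,0],"yaw":0},{"dp":[0.027,0.054,0],"yaw":0},{"dp":[0.041,0.082,0],"yaw":0},{"dp":[0.056,0.111,0],"yaw":0},{"dp":[0.071,0.14,0],"yaw":0},{"dp":[0.086,0.169,0],"yaw":0},{"dp":[0.101,0.198,0],"yaw":0},{"dp":[0.116,0.228,0],"yaw":0},{"dp":[0.13,0.257,0],"yaw":0},{"dp":[0.144,0.285,0],"yaw":0},{"dp":[0.157,0.31,0],"yaw":0},{"dp":[0.168,0.331,0],"yaw":0},{"dp":[0.1735,0.343,0],"yaw":0},{"dp":[0.1745,0.3455,0],"yaw":0},{"dp":[0.1745,0.3455,0],"yaw":0},{"dp":[0.1745,0.3455,-0.015],"yaw":0},{"dp":[0.1745,0.3455,-0.035],"yaw":0},{"dp":[0.1745,0.3455,-0.055],"yaw":0},{"dp":[0.1745,0.3455,-0.07],"yaw":0}])

```text
time_s: 45.03
tcp_pos: [0.6237, 0.2195, 0.1777]
eef_rot: [179.9, -0.0, -90.1]
contact_force: [-0.7, 0.3, -1.0]
gripper_width: 0.0312
gripper_force: 25.0
```

Emit:
apply_moves(targets=[{"dp":[0,0,-0.006],"yaw":0},{"dp":[0,0,-0.009],"yaw":0},{"dp":[0,0,-0.01],"yaw":0},{"dp":[0,0,-0.01],"yaw":0},{"dp":[0,0,-0.013],"yaw":0},{"dp":[0,0,-0.016],"yaw":0},{"dp":[0,0,-0.019],"yaw":0},{"dp":[0,0,-0.022],"yaw":0}])

```text
time_s: 45.7
tcp_pos: [0.625, 0.221, 0.1575]
eef_rot: [-180.0, 0.0, -90.0]
contact_force: [0.5, 0.9, -1.2]
gripper_width: 0.0309
gripper_force: 25.0
```

Emit:
apply_moves(targets=[{"dp":[0,0,-0.003],"yaw":0},{"dp":[0,0,-0.006],"yaw":0},{"dp":[0,0,-0.008],"yaw":0},{"dp":[0,0,-0.009],"yaw":0},{"dp":[0,0,-0.009],"yaw":0},{"dp":[0,0,-0.009],"yaw":0}])

```text
time_s: 46.2
tcp_pos: [0.625, 0.221, 0.149]
eef_rot: [-180.0, -0.0, -90.0]
contact_force: [-2.2, -1.2, 2.6]
gripper_width: 0.0311
gripper_force: 25.0
```

Seated (light upward contact). Release, rise and check.

Emit:
apply_moves(targets=[{"dp":[0,0,0],"yaw":0},{"dp":[0,0,0],"yaw":0},{"dp":[0,0,0],"yaw":0},{"dp":[0,0,0],"yaw":0},{"dp":[0,0,0.01],"yaw":0},{"dp":[0,0,0.03],"yaw":0},{"dp":[0,0,0.055],"yaw":0},{"dp":[0,0,0.08],"yaw":0},{"dp":[0,0,0.095],"yaw":0},{"dp":[0,0,0.106],"yaw":0},{"dp":[0,0,0.106],"yaw":0},{"dp":[0,0,0.106],"yaw":0}], grip=-0.6)

```text
time_s: 47.2
tcp_pos: [0.6249, 0.221, 0.2547]
eef_rot: [-180.0, 0.0, -90.0]
contact_force: [0.2, -0.3, -1.1]
gripper_width: 0.0698
gripper_force: 0.0
```

```bash
python3 - <<'E'
from h import *
c=cap("wrist"); save("w6",c["image"]); P=cloud(c)
for n,z,R in(("gear",.086,.05),("pulley",.112,.036),("collar",.139,.02)):
    q=P[(abs(P[...,2]-z)<.004)&(np.hypot(P[...,0]-.625,P[...,1]-.221)<R)]; print(n,len(q),np.median(q[:,2]),cv2.minEnclosingCircle((q[:,:2]*1000).astype(np.float32)))
d=cap("side"); save("s6",d["image"],2.2,(180,130,340,290))
E
```

```text
gear 1717 0.08595071170993351 ((625.4453735351562, 221.64710998535156), 42.44459915161133)
pulley 3404 0.11140709493213757 ((625.3035278320312, 221.37782287597656), 33.10295867919922)
collar 1187 0.1391942352087326 ((624.9876098632812, 221.3225860595703), 16.039087295532227)
```

View pics/w6.png

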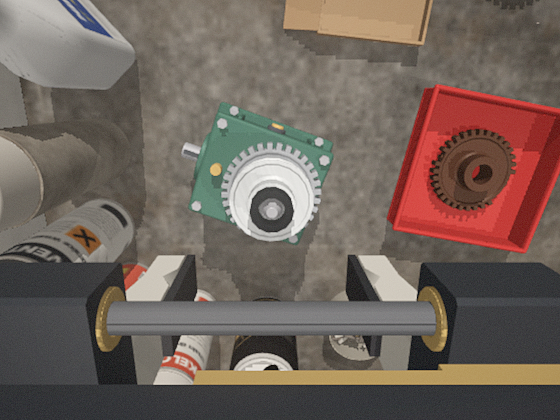

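View pics/s6.png

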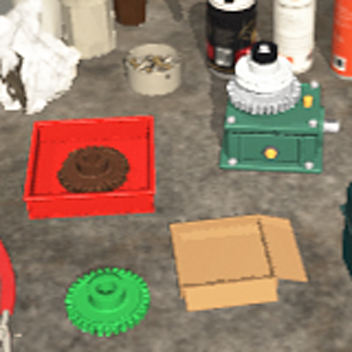

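The wrist view shows the collar, pulley and new gear stacked concentrically at (271,208), at the same heights as at the start. The worn gear is flat in the tray at (475,172). In the side crop the carton is empty and the gripper is free.

```bash
python3 -c "
from plant import r
print(r.close_job())"
```

```text
the job is handed in; nothing more can be done
None
```

The job is handed in at about 47 s: the new gear, pulley and collar are fully down on the shaft, the broken gear lies in the red tray, and the gripper is empty.

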